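# Lock a fresh cartridge into the bench water polisher

### The job

Fit the fresh filter cartridge to the bench water polisher: stand it upright in the socket on top of the unit, find the slots for its two lugs, push it down against the spring until it is fully home, then twist it about a quarter turn clockwise (seen from above) to the stop, so that the shut-off valve is fully open and the cartridge stays locked when you let go. Be gentle, the lugs and the socket are plastic: never bear down on it or wrench it hard (45 N would break it), and do not disturb the bottles, beaker and tube rack standing about.

Things in the scene. Friction and masses are not known exactly. Their poses are not given: they have to be found in the camera images.
- cartridge: Fresh filter cartridge, loose, upright on the bench, white with blue ends, 122 mm tall, 0.24-0.38 kg. Origin: centre of its flat foot, z up its axis. From the foot: dark nose, 40 mm diameter (foot tapered to 33 mm over the lowest 5 mm), up to 32.5 mm; blue flange, 62 mm diameter, to 39 mm; white body, 57 mm; blue cap, 60 mm, to 92 mm; wing grip on top. A half turn about z gives the same cartridge.
- cartridge_wing (a point): Middle of the cartridge's wing grip, 107 mm above its foot, axes like the cartridge's. The wing is a flat blue upright bar on the cap, 52 mm long (along x), 14 mm thick (along y), from 92 to 122 mm above the foot.
- cartridge_lugs (a point): Point on the cartridge's axis level with its two bayonet lugs, 21 mm above the foot. The lugs stand out of the nose at +x and -x, straight below the ends of the wing, to 26 mm from the axis; each is 12 mm wide, 6 mm high (18 to 24 mm above the foot). White ticks on the flange show their place.
- unit: Water polisher, fixed: light grey housing 200 x 150 mm, 74 mm high; a console up to 109 mm high along its rear, hoses behind, a dark round socket collar, 91 mm diameter, in its top. Origin: on the bench under the middle of the socket; x to the rear (away from the robot), z up. The housing reaches 72 mm in front of the socket axis, 128 mm behind, 75 mm to each side; the console begins 74 mm behind.
- socket_mouth (a point): Nominal middle of the socket mouth (flat top of the collar), 80 mm above the bench, axes like the unit's. The axis is true, but the socket is clamped in by hand: the real mouth may be 5 mm higher or lower and the collar turned up to 0.45 rad either way about z; neither is measured. At zero turn the two lug slots are at +x and -x (wing along x). White bars on the collar mark the slots, green ones the locked place.
- plate_rest (a point): Nominal top of the spring plate in the bore (43 mm diameter), 22 mm below the mouth. At a wrong angle the lugs rest on the collar, foot only 18 mm below the real mouth. Slots have 0.06 rad to spare each way; through them the foot meets the plate at 22 mm: 5 N there, 0.8 N more per mm. From 30 mm down the lugs are under the collar and can turn; at 32.5 mm the flange hits the mouth, a hard stop.
- foot_locked (a point): Nominal place of the foot when locked, 27.5 mm below the mouth. Held down at 30 to 32.5 mm, the cartridge turns clockwise from above (negative about z) 1.37 rad to the stop, lugs then under 2.5 mm deep pockets in the collar; let go and the spring lifts it into them: locked. Turned only part way it is not locked and the valve is not fully open.
- valve (a joint): Shut-off valve ring inside the socket, driven by the lugs: 0 = shut, as inserted; grows as the cartridge turns clockwise; 1.30 rad = fully open, at its stop. The lugs have play in it: it lags the cartridge by 0.07 rad. It takes about 0.1 N m, besides the rubbing of lugs and foot.
- wash_bottle: Wash bottle with a red cap and bent red spout, 72 x 112 x 215 mm, loose bystander at the right rear; origin at the centre of its underside, z up.
- tube_rack: Blue rack with four test tubes, 50 x 170 x 122 mm, loose bystander at the left rear; origin at the centre of its underside, z up.
- dropper_bottle_0: Small brown dropper bottle with a black bulb, 33 mm in diameter, 104 mm high, loose bystander at the right; origin at the centre of its underside, z up.
- dropper_bottle_1: Another brown dropper bottle of the same size, loose bystander at the right.
- dropper_bottle_2: Small white dropper bottle with a red bulb, same size, loose bystander at the right.
- beaker_2: Small empty beaker, 55 mm in diameter, 62 mm high, loose bystander at the left; origin at the centre of its underside, z up.
Things that resemble listed ones, but are neither listed nor needed, are in the scene too. Leave any brown or yellow look-alike of the cartridge alone.

How it is judged:
By the outcome, as a careful person would: the job done as asked, in the order asked, and still so for the second after the job is handed in, with the robot touching nothing.
It also fails if it takes over 69 s, if anything falls off the work surface, if the arm or the gripper's body presses on something with over 40 N, if the wrist force passes 120 N, or if a joint passes its speed limit or range.

### The arm

A 6-joint arm with a two-finger parallel gripper is mounted at the origin on the work surface; the furniture and walls round the work are solid. World frame = base frame: x ahead of the robot, y to its left, z up, the work surface at z = 0. Lengths are in m, angles in rad, forces in N, time in s.
With the tool pointing down it reaches from about 0.25 to 0.775 m from the base axis. Payload 4 kg.
Tool frame: the origin (TCP) lies at the very end of the fingers, on their centre line; the grasp point (between the pads) lies 19 mm behind it; z points along the fingers, x is the direction in which the jaws open and shut, and the axes are right-handed (so a half turn about z gives the same grasp; the last joint's range is limited). The gripper opens to 94 mm and grips with 3 to 60 N. Pads are 16 mm wide; open, the fingers measure 119 mm over their backs; the gripper's body (75 mm by 177 mm) begins 78 mm behind the grasp point.
Start: joints at [1.105, 0.087, 1.371, -0, 1.684, -0.103], TCP at [0.195, 0.514, 0.206] pointing down, gripper open.
Joint ranges: [-3.1, 3.1], [-0.76, 2.03], [0.27, 2.55], [-1.08, 4.22], [0.17, 2.65], [-2.57, 2.57]. Speed limits (rad/s): [2.79, 2.79, 3.14, 3.14, 3.14, 3.14].

### API

Orientations are given as [roll, pitch, yaw] about the fixed x, y, z axes, in that order (R = Rz(yaw) Ry(pitch) Rx(roll)).
In Python, from bench import robot, cams, ticket gives the robot as it stands.
- The arm moves only by the tool jog_arm, never from a script. Its argument "series" is a list of rows, each an object of numbers: "x", "y", "z": the shift along the tool's x, y, z in m; "rx", "ry", "rz": the turn, a rotation vector about the tool's x, y, z in degrees. A call has 1 to 12 rows; each row shifts and turns the pose as measured when the row begins, along the tool's axes as they then stand; what a row does not reach is not made up. A row lasts 1/12 s, in which the tool goes at most 41.7 mm and 7.16 degrees, less where a joint would pass 70% of its speed; a pose out of reach is approached as far as the arm can. A call with a gripper value outside its range is refused whole. "claw" is the opening, from 0 (shut) to 1 (fully open), set as the call begins (left out, the last holds). The fingers move at their own pace and stop on an object; the grip force is fixed at half the most. Time passes only in rows, so rows that do not move let the fingers close. It gives the time, the measured TCP pose, the force and the opening at its end, in the units of the state.
- robot.get_obs(): the state, without advancing time (a new reading comes with each control period).
- cams.snapshot(name): name is "scene" or "top" or "wrist"; returns a dict with "img" (384x512x3 uint8, red, green, blue), "mtx" (3x3 intrinsics, pixels), "k1" (the pictures are not rectified: a ray, as slopes to the right and down, at radius r is drawn at 1 + k1 r^2 times it, then the intrinsics apply), "origin" and "attitude" of the camera in the world. Camera axes: x right, y down, z forward; pixel columns grow to the right and rows downward; lengths in m; the calibration is good to about 2 mm. A picture is of the moment at which its call begins. There is no depth.
- ticket.close_job(): hands the job in, once; it reports no verdict.
Trained networks look in a picture, given as the dict that the camera call returned (one of the last four; its "shot" number tells which), for a name from the list of things; names that differ only in an ending like _2 or _b are one class to them, and where a whole thing is asked for, a point or a joint stands for the part that bears it (a point fixed in the world has none). Each returns a list of dicts, best first, with "p" (0 to 1); they miss things now and then, are a little off and sometimes report something else, mostly with a low value. They report only what shows in the picture. A call takes as long as a camera call. They do not tell look-alikes from the thing itself.
- cams.look_for(thing, picture): "bbox" ([left, top, width, height] in pixels, round what is visible of it).
The state is a dict: "time": time; "joint_positions": joint angles; "qvel": joint speeds; "joint_torque": joint torques, N m; "tool_pos": TCP position; "ee_rot": TCP orientation; "wrist_force": force on the tool from outside, world axes, zero at the start; "wrist_torque": the same for the moment, N m; "width": finger opening in m.
Only numpy, scipy, OpenCV 4.12 (cv2) and the standard library are available. Lean on these libraries where they do the work, as an engineer would, in place of code of your own. Each camera call takes 0.05 s, during which the arm holds its last target.

## Working session

There is one attempt and no reset: what is moved stays moved. The work goes in short steps, Python scripts to look and compute and a tool call to move; the robot and the scene stay as the last step left them, time stands still between calls to the robot, and variables do not carry over. Pictures are saved under pics/ and viewed, and the job is handed in when it is done.

Besides the shell and the picture viewer there is one more tool, called after ">>>" in YAML: its name, and indented under it one key for each argument. jog_arm: Moves the arm, as the interface text tells. Its arguments: {"type":"object","properties":{"series":{"type":"array","items":{"type":"object","properties":{"x":{"type":"number"},"y":{"type":"number"},"z":{"type":"number"},"rx":{"type":"number"},"ry":{"type":"number"},"rz":{"type":"number"}}}},"claw":{"type":"number"}},"required":["series"]}

```bash
ls; mkdir -p pics
python3 - <<'E'
from bench import robot,cams,ticket
import cv2,numpy as np
print(robot.get_obs())
for n in ("scene","top","wrist"):
    s=cams.snapshot(n); cv2.imwrite(f"pics/{n}0.png",s["img"][:,:,::-1])
    print(n,s["mtx"],s["k1"],s["origin"],s["attitude"],s["shot"])
    for t in ("cartridge","cartridge_wing","unit"):
        print(t,[(d["bbox"],round(d["p"],2)) for d in cams.look_for(t,s)])
E
```

```text
pics
{'time': 0.0, 'joint_positions': array([ 1.10490409e+00,  8.79391825e-02,  1.37221625e+00, -3.19280596e-06,
        1.68358107e+00, -1.03088558e-01]), 'qvel': array([ 0.00040234,  0.00100603, -0.00027586,  0.00017937,  0.00026152,
        0.00060762]), 'joint_torque': array([ 7.96164977e-05, -3.40200984e+01, -3.02418351e+01,  7.16751069e-02,
        3.35210713e-02, -1.74477718e-04]), 'tool_pos': array([0.19495234, 0.51372014, 0.20433209]), 'ee_rot': array([-3.14137520e+00,  2.13278522e-03,  1.20799252e+00]), 'wrist_force': array([-0.72674683,  0.30052586,  1.11316148]), 'wrist_torque': array([ 0.02863826, -0.00023634,  0.02268912]), 'width': 0.0941589032180971}
scene [[421.23407846   0.         248.06968977]
 [  0.         421.23407846 191.95400078]
 [  0.           0.           1.        ]] -0.09516722109836984 [-0.09525928 -0.59071227  0.89792827] [-2.32367703  0.00395678 -0.80375584] 1
cartridge [([230.0, 150.1, 19.1, 38.0], 0.85), ([175.6, 162.1, 18.7, 27.5], 0.79), ([174.2, 140.1, 19.2, 26.0], 0.69), ([176.3, 186.4, 21.0, 41.3], 0.62), ([147.2, 158.1, 19.3, 23.6], 0.52)]
ca
[... 516 characters left out ...]
ridge [([216.3, 156.1, 20.8, 19.7], 0.7), ([346.5, 203.8, 17.5, 8.4], 0.69), ([219.3, 216.6, 19.1, 20.2], 0.65), ([160.7, 173.5, 20.9, 16.2], 0.63), ([193.2, 200.7, 16.3, 18.1], 0.54)]
cartridge_wing [([190.6, 199.3, 20.2, 17.1], 0.71), ([219.8, 217.1, 19.2, 18.7], 0.68), ([162.7, 176.5, 21.7, 14.5], 0.63), ([217.3, 154.1, 20.6, 21.1], 0.52), ([353.3, 185.2, 11.3, 9.2], 0.46)]
unit [([265.9, 113.9, 59.1, 81.8], 0.84)]
wrist [[297.52206742   0.         259.40122047]
 [  0.         297.52206742 189.9493064 ]
 [  0.           0.           1.        ]] -0.0010305020429195082 [0.13313018 0.5384187  0.38479332] [2.90377383e+00 1.24012124e-03 1.20827971e+00] 3
cartridge []
cartridge_wing []
unit []
```

Run:
```python
import cv2,numpy as np
a=cv2.imread("pics/scene0.png")[110:260,120:400]; cv2.imwrite("pics/scene0c.png",cv2.resize(a,None,fx=2.8,fy=2.8,interpolation=cv2.INTER_CUBIC))
a=cv2.imread("pics/top0.png")[90:260,130:390]; cv2.imwrite("pics/top0c.png",cv2.resize(a,None,fx=3,fy=3,interpolation=cv2.INTER_CUBIC))
```

```text
(no output)
```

View pics/scene0c.png

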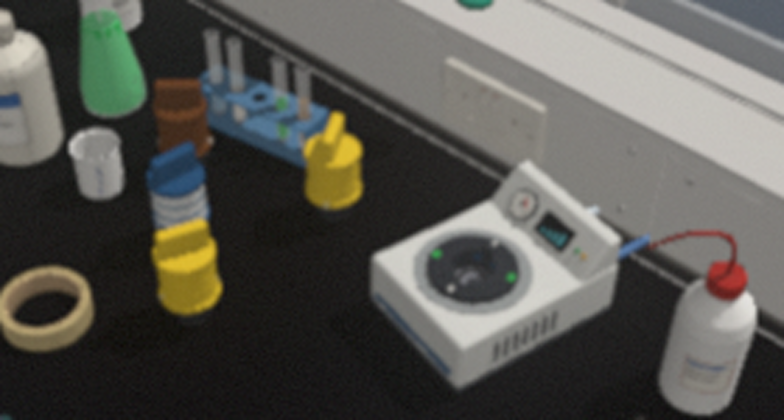

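View pics/top0c.png

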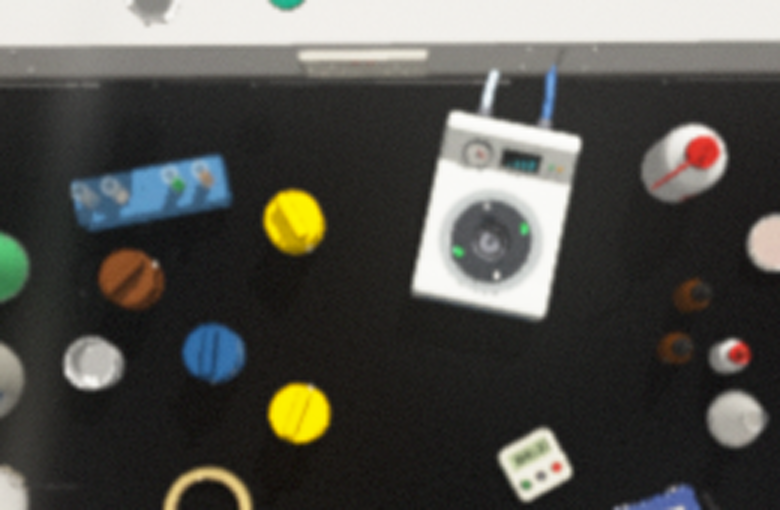

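View pics/scene0.png

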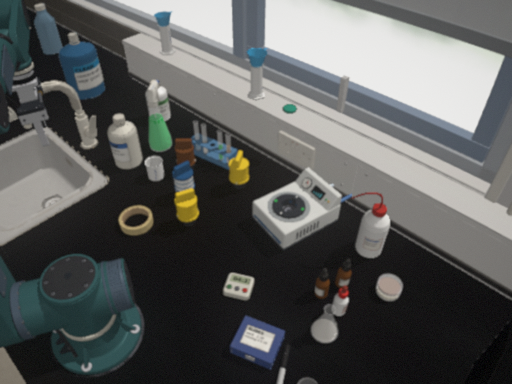

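View pics/wrist0.png

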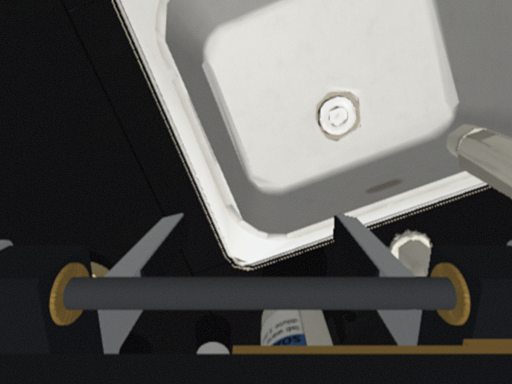

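```bash
cat > h.py <<'E'
import numpy as np,cv2
from scipy.spatial.transform import Rotation as R
def cam(s):
    return R.from_euler('xyz',s["attitude"]).as_matrix(),np.array(s["origin"])
def px2w(s,uv,z):
    uv=np.atleast_2d(np.array(uv,float)); K=s["mtx"]
    d=(uv-[K[0,2],K[1,2]])/[K[0,0],K[1,1]]
    r=d.copy()
    for _ in range(20): r=d/(1+s["k1"]*(r**2).sum(1,keepdims=True))
    Rm,o=cam(s); v=np.c_[r,np.ones(len(r))]@Rm.T
    return o+v*((z-o[2])/v[:,2])[:,None]
def w2px(s,P):
    P=np.atleast_2d(np.array(P,float)); Rm,o=cam(s); c=(P-o)@Rm
    r=c[:,:2]/c[:,2:]; r=r*(1+s["k1"]*(r**2).sum(1,keepdims=True)); K=s["mtx"]
    return r*[K[0,0],K[1,1]]+[K[0,2],K[1,2]]
def grab(cams,n,name):
    s=cams.snapshot(n); cv2.imwrite(f"pics/{name}.png",s["img"][:,:,::-1])
    import pickle; pickle.dump({k:s[k] for k in("img","mtx","k1","origin","attitude","shot")},open(f"{name}.pkl","wb"))
    return s
E
python3 - <<'E'
from bench import robot,cams,ticket
from h import *
s=grab(cams,"top","top1")
hsv=cv2.cvtColor(s["img"],cv2.COLOR_RGB2HSV)
m=cv2.inRange(hsv,(100,100,40),(120,255,255)); m[:,:185]=0;m[:,215:]=0;m[:190]=0;m[:225]
n,l,st,c=cv2.connectedComponentsWithStats(m[:230].copy())
print(st,c)
print("cap",px2w(s,c[1:],.092))
# unit: housing white contour
g=cv2.inRange(s["img"],(150,150,150),(255,255,255)); g2=np.zeros_like(g); g2[125:200,262:330]=g[125:200,262:330]
cs,_=cv2.findContours(g2,cv2.RETR_EXTERNAL,cv2.CHAIN_APPROX_NONE); k=max(cs,key=cv2.contourArea); print(cv2.minAreaRect(k))
print(px2w(s,cv2.boxPoints(cv2.minAreaRect(k)),.074))
# collar
d=cv2.inRange(hsv,(0,0,0),(180,255,110)); d2=np.zeros_like(d); d2[150:192,272:315]=d[150:192,272:315]
print(px2w(s,[[490/3+130,241/3+90],[487/3+130,206/3+90],[497/3+130,275/3+90],[524/3+130,230/3+90],[458/3+130,252/3+90]],.08))
s=grab(cams,"scene","scene1")
cr=cv2.resize(s["img"][150:235,155:225,::-1],None,fx=7,fy=7,interpolation=cv2.INTER_CUBIC); cv2.imwrite("pics/cr.png",cr)
print(px2w(s,[[269+0,0]],.1).shape)
E
```

```text
[[     0      0    512    230 117404]
 [   190    197     22     21    356]] [[255.66649348 114.2196007 ]
 [200.59269663 206.97191011]]
cap [[0.44704987 0.20317058 0.092     ]]
((295.47613525390625, 159.15841674804688), (45.09815216064453, 65.39891052246094), 11.94417667388916)
[[ 0.51439476 -0.013312    0.074     ]
 [ 0.72975274 -0.06054021  0.074     ]
 [ 0.69694717 -0.20802851  0.074     ]
 [ 0.4823961  -0.15900252  0.074     ]]
[[ 0.5669539  -0.10204445  0.08      ]
 [ 0.60599242 -0.09925561  0.08      ]
 [ 0.52917391 -0.10924338  0.08      ]
 [ 0.57894103 -0.13977745  0.08      ]
 [ 0.5549701  -0.0665754   0.08      ]]
(1, 3)
```

View pics/cr.png

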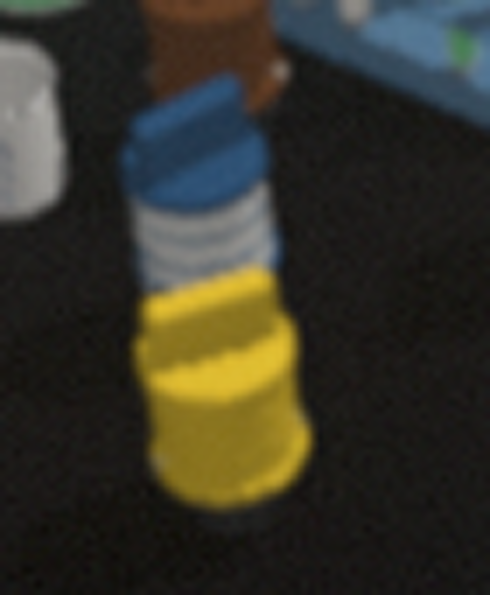

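```bash
cat >> h.py <<'E'
def delta(robot,p,yaw):
    o=robot.get_obs(); Rm=R.from_euler('xyz',o["ee_rot"]); T=R.from_euler('xyz',[np.pi,0,yaw])
    d=Rm.inv().apply(np.array(p)-o["tool_pos"]); rv=np.degrees((Rm.inv()*T).as_rotvec())
    print("t",round(o["time"],2),"pos",o["tool_pos"].round(4),"rot",o["ee_rot"].round(4),"F",o["wrist_force"].round(1),"M",o["wrist_torque"].round(2),"w",round(o["width"],4),"q6",o["joint_positions"][5].round(2))
    print("dxyz mm",(d*1000).round(1),"rv deg",rv.round(2))
E
python3 - <<'E'
from bench import robot
from h import *
delta(robot,[.447,.203,.33],1.57)
E
```

```text
t 0.7 pos [0.1952 0.5142 0.2055] rot [ 3.1416e+00 -2.0000e-04  1.2080e+00] F [ 0.  -0.3  0.5] M [-0.02  0.01  0.04] w 0.0939 q6 -0.1
dxyz mm [-201.6  345.9 -124.5] rv deg [ 0.000e+00 -1.000e-02 -2.074e+01]
```

>>> jog_arm:
  series:
    - {"z": -0.032}
    - {"z": -0.032}
    - {"z": -0.032}
    - {"z": -0.032}
    - {"z": -0.01}
  claw: 1

```text
invalid input
```

>>> jog_arm:
  series:
    - {"x": 0,"y": 0,"z": -0.032,"rx": 0,"ry": 0,"rz": 0}
    - {"x": 0,"y": 0,"z": -0.032,"rx": 0,"ry": 0,"rz": 0}
    - {"x": 0,"y": 0,"z": -0.032,"rx": 0,"ry": 0,"rz": 0}
    - {"x": 0,"y": 0,"z": -0.032,"rx": 0,"ry": 0,"rz": 0}

```text
time: 1.03
tool_pos: [0.1931, 0.51, 0.3252]
ee_rot: [-3.139, 0.025, 1.208]
wrist_force: [-0.8, 0.7, -0.3]
width: 0.094
```

>>> jog_arm:
  series:
    - {"x": -0.02,"y": 0.034,"rz": -2}
    - {"x": -0.02,"y": 0.034,"rz": -2}
    - {"x": -0.02,"y": 0.034,"rz": -2}
    - {"x": -0.02,"y": 0.034,"rz": -2}
    - {"x": -0.02,"y": 0.034,"rz": -2}
    - {"x": -0.02,"y": 0.034,"rz": -2}

```text
invalid input
```

>>> jog_arm:
  series:
    - {"x": -0.02,"y": 0.034,"z": 0,"rx": 0,"ry": 0,"rz": -2}
    - {"x": -0.02,"y": 0.034,"z": 0,"rx": 0,"ry": 0,"rz": -2}
    - {"x": -0.02,"y": 0.034,"z": 0,"rx": 0,"ry": 0,"rz": -2}
    - {"x": -0.02,"y": 0.034,"z": 0,"rx": 0,"ry": 0,"rz": -2}
    - {"x": -0.02,"y": 0.034,"z": 0,"rx": 0,"ry": 0,"rz": -2}
    - {"x": -0.02,"y": 0.034,"z": 0,"rx": 0,"ry": 0,"rz": -2}
  claw: 1

```text
time: 1.53
tool_pos: [0.3596, 0.3433, 0.3379]
ee_rot: [3.142, 0.003, 1.445]
wrist_force: [0.5, 1.4, 1.0]
width: 0.0942
```

Run:
```python
from bench import robot
from h import *
delta(robot,[.447,.203,.25],1.57)
```

```text
t 1.53 pos [0.3596 0.3433 0.3379] rot [3.1415e+00 2.8000e-03 1.4453e+00] F [0.5 1.4 1. ] M [ 0.02 -0.1  -0.03] w 0.0942 q6 -0.8
dxyz mm [-128.   104.3   88.3] rv deg [-0.01  0.16 -7.14]
```

>>> jog_arm:
  series:
    - {"x": -0.026,"y": 0.021,"z": 0.01,"rx": 0,"ry": 0,"rz": -1}
    - {"x": -0.026,"y": 0.021,"z": 0.02,"rx": 0,"ry": 0,"rz": -1}
    - {"x": -0.026,"y": 0.021,"z": 0.02,"rx": 0,"ry": 0,"rz": -1}
    - {"x": -0.026,"y": 0.021,"z": 0.02,"rx": 0,"ry": 0,"rz": -1}
    - {"x": -0.02,"y": 0.016,"z": 0.015,"rx": 0,"ry": 0,"rz": -1}
    - {"x": 0,"y": 0,"z": 0,"rx": 0,"ry": 0,"rz": -1}
    - {"x": 0,"y": 0,"z": 0,"rx": 0,"ry": 0,"rz": 0}

```text
time: 2.12
tool_pos: [0.4569, 0.1981, 0.2516]
ee_rot: [3.135, 0.0, 1.545]
wrist_force: [-0.1, -0.4, 0.9]
width: 0.0939
```

Run:
```python
from bench import robot,cams
from h import *
delta(robot,[.447,.203,.25],1.57)
s=grab(cams,"wrist","w1"); print(s["origin"],s["attitude"],w2px(s,[[.447,.203,.092],[.447,.203,.122],[.447,.203,0]]))
```

```text
t 2.12 pos [0.4569 0.1981 0.2516] rot [3.1355e+00 5.0000e-04 1.5449e+00] F [-0.1 -0.4  0.9] M [ 0.01  0.02 -0.02] w 0.0939 q6 -1.25
dxyz mm [  4.7 -10.1   1.5] rv deg [ 0.35  0.03 -1.44]
[0.38941571 0.20012521 0.43062071] [2.89801831e+00 1.70143018e-03 1.54523169e+00] [[263.67698457 167.4762468 ]
 [264.02578541 172.2575463 ]
 [262.90064696 156.83450549]]
```

View pics/w1.png

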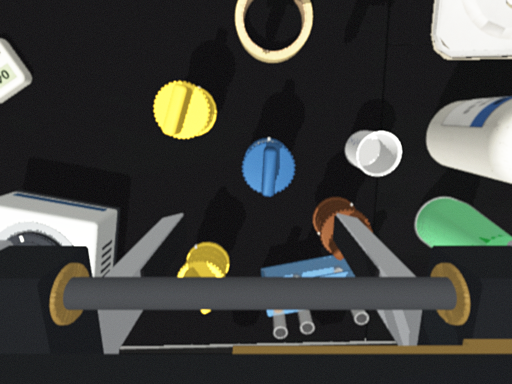

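```bash
cat > meas.py <<'E'
from h import *
import pickle,sys
def blue(s,box):
    hsv=cv2.cvtColor(s["img"],cv2.COLOR_RGB2HSV); m=cv2.inRange(hsv,(98,90,40),(122,255,255))
    b=np.zeros_like(m); x,y,w,h=box; b[y:y+h,x:x+w]=m[y:y+h,x:x+w]; return b,hsv
if __name__=="__main__":
    s=pickle.load(open("w1.pkl","rb"))
    a=s["img"][125:205,225:315,::-1]; cv2.imwrite("pics/w1c.png",cv2.resize(a,None,fx=6,fy=6,interpolation=cv2.INTER_CUBIC))
    m,hsv=blue(s,(225,125,90,80))
    cs,_=cv2.findContours(m,cv2.RETR_EXTERNAL,cv2.CHAIN_APPROX_NONE); k=max(cs,key=cv2.contourArea)
    e=cv2.fitEllipse(k); print(e, px2w(s,[e[0]],.092))
    for z in(.092,):
        p=px2w(s,k[:,0,:],z); print(cv2.minEnclosingCircle((p[:,:2]*1e4).astype(np.float32)))
E
python3 meas.py
```

```text
((267.9032287597656, 166.8193359375), (53.43878173828125, 56.883296966552734), 171.19627380371094) [[0.44635864 0.20787744 0.092     ]]
((4474.4208984375, 2077.746337890625), 350.1510314941406)
```

View pics/w1c.png

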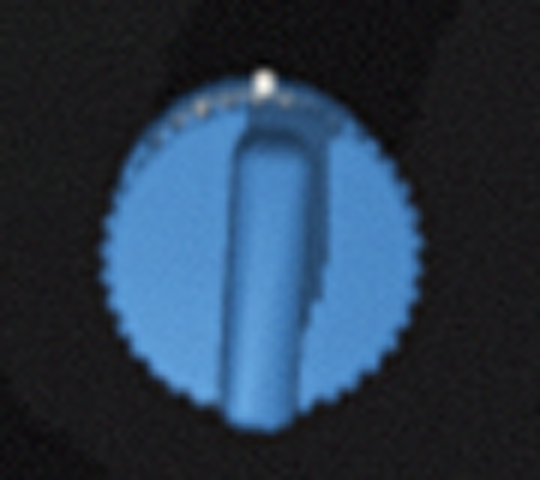

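Run:
```python
from h import *; import pickle
s=pickle.load(open("w1.pkl","rb"))
f=lambda p,z:px2w(s,[[225-.4+p[0]/6,125-.4+p[1]/6]],z)[0].round(4)
a=f((274,150),.122);b=f((261,410),.122);print(a,b,np.arctan2(b[1]-a[1],b[0]-a[0]))
print("ends",f((272,130),.122),f((260,425),.122))
print("cap sides",f((103,255),.092),f((422,255),.092)); print("tick",f((264,82),.039))
# project model for centre/ yaw
import numpy as np
from scipy.optimize import least_squares
def model(x):
    c,yaw=np.array([x[0],x[1]]),x[2]; u=np.array([np.cos(yaw),np.sin(yaw)])
    P=[np.r_[c-31*.001*u,.039]]
    return P
for cen,yaw in (((.4475,.2078),-.03),((.447,.2075),-.05),((.447,.2078),-.0)):
    u=np.array([np.cos(yaw),np.sin(yaw)]);v=np.array([-u[1],u[0]]);c=np.array(cen)
    P=[np.r_[c-.026*u,.122],np.r_[c+.026*u,.122],np.r_[c-.03*v,.092],np.r_[c+.03*v,.092],np.r_[c-.031*u,.039]]
    print(((w2px(s,P)-[224.6,124.6])*6).round(0).tolist())
```

```text
[0.4234 0.21   0.122 ] [0.4696 0.2069 0.122 ] -0.06699913631055462
ends [0.4199 0.2097 0.122 ] [0.4724 0.2066 0.122 ]
cap sides [0.4459 0.1778 0.092 ] [0.4475 0.239  0.092 ]
tick [0.4178 0.2107 0.039 ]
[[266.0, 139.0], [262.0, 431.0], [103.0, 258.0], [416.0, 260.0], [255.0, 76.0]]
[[267.0, 136.0], [258.0, 428.0], [102.0, 253.0], [414.0, 260.0], [256.0, 74.0]]
[[261.0, 136.0], [267.0, 428.0], [103.0, 261.0], [416.0, 253.0], [250.0, 74.0]]
```

Run:
```python
from bench import robot
from h import *
delta(robot,[.4462,.2083,.16],1.506)
```

```text
t 2.17 pos [0.4568 0.1983 0.2514] rot [3.1357e+00 1.2000e-03 1.5451e+00] F [-0.3 -0.4 -0.1] M [ 0.02 -0.02 -0.04] w 0.0943 q6 -1.25
dxyz mm [  9.9 -11.4  91.3] rv deg [0.34 0.06 2.24]
```

>>> jog_arm:
  series:
    - {"x": 0.003,"y": -0.004,"z": 0.025,"rx": 0.3,"ry": 0,"rz": 1}
    - {"x": 0.003,"y": -0.004,"z": 0.025,"rx": 0,"ry": 0,"rz": 1}
    - {"x": 0.003,"y": -0.004,"z": 0.025,"rx": 0,"ry": 0,"rz": 0.4}
    - {"x": 0.002,"y": -0.002,"z": 0.016,"rx": 0,"ry": 0,"rz": 0}
    - {"x": 0,"y": 0,"z": 0,"rx": 0,"ry": 0,"rz": 0}

```text
time: 2.58
tool_pos: [0.4445, 0.2172, 0.1653]
ee_rot: [3.128, -0.007, 1.506]
wrist_force: [-0.3, 0.1, -0.4]
width: 0.0935
```

Run:
```python
from bench import robot,cams
from h import *
delta(robot,[.4462,.2083,.096],1.506)
s=grab(cams,"wrist","w2")
for yaw,c in((-.065,(.4462,.2083)),):
    u=np.array([np.cos(yaw),np.sin(yaw)]);v=np.array([-u[1],u[0]]);c=np.array(c)
    P=[np.r_[c-.026*u,.122],np.r_[c+.026*u,.122],np.r_[c-.03*v,.092],np.r_[c+.03*v,.092],np.r_[c-.031*u,.039]]
    im=s["img"][:,:,::-1].copy()
    for q in w2px(s,P): cv2.circle(im,tuple(int(round(t)) for t in q),2,(0,0,255),1)
    cv2.imwrite("pics/w2c.png",cv2.resize(im[100:280,170:360],None,fx=4,fy=3.3))
```

```text
t 2.58 pos [0.4445 0.2172 0.1653] rot [ 3.1279 -0.0071  1.5064] F [-0.3  0.1 -0.4] M [ 0.06 -0.01  0.01] w 0.0935 q6 -1.17
dxyz mm [-9.3  1.3 69.3] rv deg [ 0.79 -0.41  0.02]
```

View pics/w2c.png

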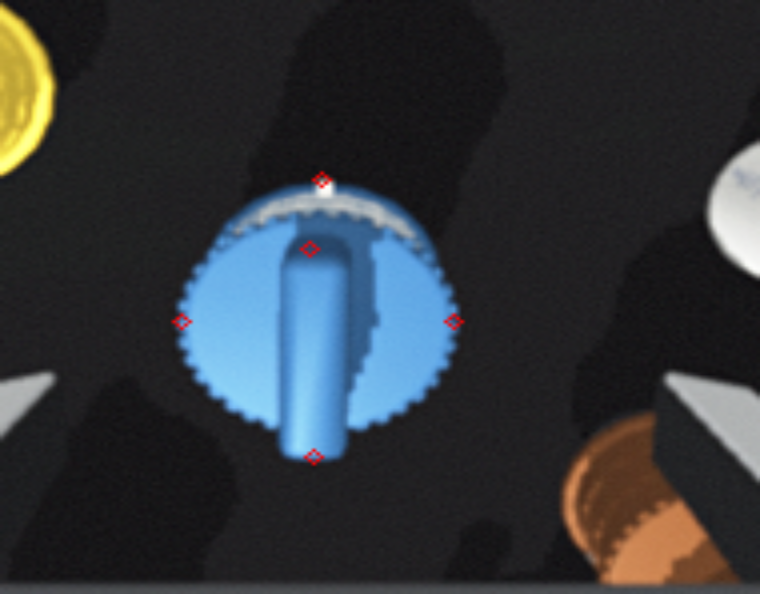

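>>> jog_arm:
  series:
    - {"x": -0.0092,"y": 0.0013,"z": 0.01,"rx": 0.8,"ry": -0.4,"rz": 0}
    - {"x": 0,"y": 0,"z": 0.015,"rx": 0,"ry": 0,"rz": 0}
    - {"x": 0,"y": 0,"z": 0,"rx": 0,"ry": 0,"rz": 0}

```text
time: 2.88
tool_pos: [0.4486, 0.2101, 0.1469]
ee_rot: [3.132, -0.004, 1.511]
wrist_force: [-0.7, -0.2, -1.3]
width: 0.0942
```

Run:
```python
from bench import robot,cams
from h import *
delta(robot,[.4462,.2085,.096],1.506)
```

```text
t 2.88 pos [0.4486 0.2101 0.1469] rot [ 3.1316 -0.0037  1.5111] F [-0.7 -0.2 -1.3] M [-0.03  0.07  0.06] w 0.0942 q6 -1.19
dxyz mm [-1.9 -2.8 50.8] rv deg [ 0.57 -0.21  0.29]
```

>>> jog_arm:
  series:
    - {"x": -0.002,"y": -0.003,"z": 0.018,"rx": 0.5,"ry": -0.2,"rz": 0.3}
    - {"x": 0,"y": 0,"z": 0.018,"rx": 0,"ry": 0,"rz": 0}
    - {"x": 0,"y": 0,"z": 0.012,"rx": 0,"ry": 0,"rz": 0}
    - {"x": 0,"y": 0,"z": 0,"rx": 0,"ry": 0,"rz": 0}
    - {"x": 0,"y": 0,"z": 0,"rx": 0,"ry": 0,"rz": 0}

```text
time: 3.3
tool_pos: [0.4513, 0.2089, 0.1054]
ee_rot: [3.129, -0.004, 1.505]
wrist_force: [0.1, -0.1, 0.2]
width: 0.0939
```

Run:
```python
from bench import robot,cams
from h import *
delta(robot,[.4462,.2085,.097],1.506)
```

```text
t 3.3 pos [0.4513 0.2089 0.1054] rot [ 3.1286 -0.0038  1.5055] F [ 0.1 -0.1  0.2] M [-0.01 -0.05 -0.  ] w 0.0939 q6 -1.19
dxyz mm [-0.7 -5.2  8.3] rv deg [ 0.74 -0.22 -0.03]
```

>>> jog_arm:
  series:
    - {"x": -0.0007,"y": -0.003,"z": 0.005,"rx": 0.7,"ry": -0.2,"rz": 0}
    - {"x": 0,"y": -0.002,"z": 0.003,"rx": 0.3,"ry": 0,"rz": 0}
    - {"x": 0,"y": 0,"z": 0,"rx": 0,"ry": 0,"rz": 0}

```text
time: 3.55
tool_pos: [0.4479, 0.2089, 0.1]
ee_rot: [-3.14, -0.002, 1.505]
wrist_force: [0.2, 0.3, -1.1]
width: 0.0938
```

Run:
```python
from bench import robot,cams
from h import *
delta(robot,[.4462,.2085,.097],1.506)
```

```text
t 3.55 pos [0.4479 0.2089 0.1   ] rot [-3.1400e+00 -1.8000e-03  1.5052e+00] F [ 0.2  0.3 -1.1] M [ 0.04  0.02 -0.04] w 0.0938 q6 -1.19
dxyz mm [-0.5 -1.7  3. ] rv deg [-0.09 -0.1  -0.04]
```

>>> jog_arm:
  series:
    - {"x": -0.0005,"y": -0.0017,"z": 0.003,"rx": 0,"ry": 0,"rz": 0}
    - {"x": 0,"y": 0,"z": 0,"rx": 0,"ry": 0,"rz": 0}

```text
time: 3.72
tool_pos: [0.4466, 0.2087, 0.0978]
ee_rot: [-3.141, -0.002, 1.505]
wrist_force: [0.5, -0.7, -0.6]
width: 0.0941
```

>>> jog_arm:
  series:
    - {"x": 0,"y": 0,"z": 0,"rx": 0,"ry": 0,"rz": 0}
    - {"x": 0,"y": 0,"z": 0,"rx": 0,"ry": 0,"rz": 0}
    - {"x": 0,"y": 0,"z": 0,"rx": 0,"ry": 0,"rz": 0}
    - {"x": 0,"y": 0,"z": 0,"rx": 0,"ry": 0,"rz": 0}
    - {"x": 0,"y": 0,"z": 0,"rx": 0,"ry": 0,"rz": 0}
    - {"x": 0,"y": 0,"z": 0,"rx": 0,"ry": 0,"rz": 0}
    - {"x": 0,"y": 0,"z": 0,"rx": 0,"ry": 0,"rz": 0}
    - {"x": 0,"y": 0,"z": 0,"rx": 0,"ry": 0,"rz": 0}
  claw: 0

```text
time: 4.38
tool_pos: [0.447, 0.2089, 0.0986]
ee_rot: [3.14, -0.003, 1.506]
wrist_force: [0.5, -0.4, -0.1]
width: 0.0443
```

Run:
```python
from bench import robot,cams
from h import *
delta(robot,[.4462,.2085,.097],1.506)
```

```text
t 4.38 pos [0.447  0.2089 0.0986] rot [ 3.1401e+00 -3.0000e-03  1.5056e+00] F [ 0.5 -0.4 -0.1] M [-0.01  0.05 -0.02] w 0.0443 q6 -1.19
dxyz mm [-0.4 -0.7  1.6] rv deg [ 0.08 -0.17 -0.02]
```

Still closing (about 75 mm/s); keep waiting.

>>> jog_arm:
  series:
    - {"x": 0,"y": -0.0005,"z": 0.0015,"rx": 0,"ry": 0,"rz": 0}
    - {"x": 0,"y": 0,"z": 0,"rx": 0,"ry": 0,"rz": 0}
    - {"x": 0,"y": 0,"z": 0,"rx": 0,"ry": 0,"rz": 0}
    - {"x": 0,"y": 0,"z": 0,"rx": 0,"ry": 0,"rz": 0}
    - {"x": 0,"y": 0,"z": 0,"rx": 0,"ry": 0,"rz": 0}
    - {"x": 0,"y": 0,"z": 0,"rx": 0,"ry": 0,"rz": 0}
    - {"x": 0,"y": 0,"z": 0,"rx": 0,"ry": 0,"rz": 0}
    - {"x": 0,"y": 0,"z": 0,"rx": 0,"ry": 0,"rz": 0}

```text
time: 5.05
tool_pos: [0.4464, 0.2089, 0.0968]
ee_rot: [3.14, -0.003, 1.506]
wrist_force: [-1.5, 0.1, 0.3]
width: 0.0137
```

Run:
```python
from bench import robot,cams
from h import *
delta(robot,[.4462,.2085,.2],1.506)
s=grab(cams,"wrist","w3")
```

```text
t 5.05 pos [0.4464 0.2089 0.0968] rot [ 3.1403e+00 -3.0000e-03  1.5057e+00] F [-1.5  0.1  0.3] M [ 0.03 -0.01  0.05] w 0.0137 q6 -1.18
dxyz mm [-1.000e-01 -0.000e+00 -1.032e+02] rv deg [ 0.07 -0.17 -0.02]
```

View pics/w3.png

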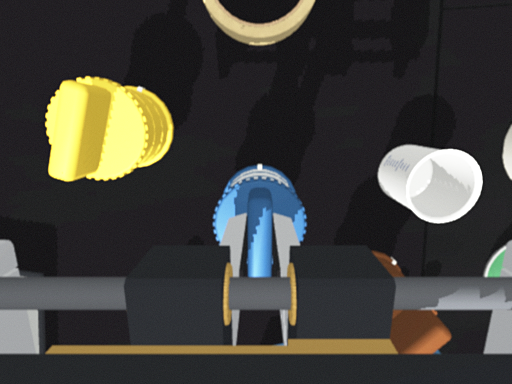

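>>> jog_arm:
  series:
    - {"x": 0,"y": 0,"z": -0.015,"rx": 0,"ry": 0,"rz": 0}
    - {"x": 0,"y": 0,"z": -0.03,"rx": 0,"ry": 0,"rz": 0}
    - {"x": 0,"y": 0,"z": -0.03,"rx": 0,"ry": 0,"rz": 0}
    - {"x": 0,"y": 0,"z": -0.03,"rx": 0,"ry": 0,"rz": 0}
    - {"x": 0,"y": 0,"z": -0.03,"rx": 0,"ry": 0,"rz": 0}
    - {"x": 0,"y": 0,"z": -0.02,"rx": 0,"ry": 0,"rz": 0}

```text
time: 5.6
tool_pos: [0.44, 0.2064, 0.2448]
ee_rot: [-3.117, 0.008, 1.506]
wrist_force: [0.2, 0.2, -3.8]
width: 0.0135
```

Run:
```python
from bench import robot,cams
from h import *
delta(robot,[.65,-.10,.26],1.70)
```

```text
t 5.6 pos [0.44   0.2064 0.2448] rot [-3.1167  0.0076  1.5056] F [ 0.2  0.2 -3.8] M [ 0.03 -0.07  0.03] w 0.0135 q6 -1.18
dxyz mm [-292.2  229.2  -18.7] rv deg [ -1.46   0.29 -11.15]
```

>>> jog_arm:
  series:
    - {"x": -0.01,"y": 0.008,"z": -0.01,"rx": -1.4,"ry": 0.3,"rz": -0.8}
    - {"x": -0.025,"y": 0.02,"z": -0.005,"rx": 0,"ry": 0,"rz": -1}
    - {"x": -0.025,"y": 0.02,"z": -0.002,"rx": 0,"ry": 0,"rz": -1}
    - {"x": -0.025,"y": 0.02,"z": -0.001,"rx": 0,"ry": 0,"rz": -1}
    - {"x": -0.025,"y": 0.02,"z": -0.001,"rx": 0,"ry": 0,"rz": -1}
    - {"x": -0.025,"y": 0.02,"z": -0.001,"rx": 0,"ry": 0,"rz": -1}
    - {"x": -0.025,"y": 0.02,"z": -0.001,"rx": 0,"ry": 0,"rz": -1}
    - {"x": -0.025,"y": 0.02,"z": -0.001,"rx": 0,"ry": 0,"rz": -1}

```text
time: 6.27
tool_pos: [0.5917, 0.0213, 0.272]
ee_rot: [3.137, -0.004, 1.661]
wrist_force: [0.2, 0.2, -2.6]
width: 0.014
```

Run:
```python
from bench import robot,cams
from h import *
delta(robot,[.65,-.10,.26],1.70)
```

```text
t 6.27 pos [0.5917 0.0213 0.272 ] rot [ 3.137  -0.0042  1.6612] F [ 0.2  0.2 -2.6] M [ 0.1  -0.04  0.01] w 0.014 q6 -1.72
dxyz mm [-126.2   47.1   11.7] rv deg [ 0.27 -0.23 -2.22]
```

>>> jog_arm:
  series:
    - {"x": -0.022,"y": 0.008,"z": 0.002,"rx": 0.2,"ry": -0.2,"rz": -0.5}
    - {"x": -0.025,"y": 0.01,"z": 0.002,"rx": 0,"ry": 0,"rz": -0.5}
    - {"x": -0.025,"y": 0.01,"z": 0.002,"rx": 0,"ry": 0,"rz": -0.5}
    - {"x": -0.025,"y": 0.008,"z": 0.002,"rx": 0,"ry": 0,"rz": -0.5}
    - {"x": -0.018,"y": 0.006,"z": 0.002,"rx": 0,"ry": 0,"rz": 0}
    - {"x": 0,"y": 0,"z": 0,"rx": 0,"ry": 0,"rz": 0}
    - {"x": 0,"y": 0,"z": 0,"rx": 0,"ry": 0,"rz": 0}

```text
time: 6.85
tool_pos: [0.6494, -0.1009, 0.2491]
ee_rot: [-3.126, -0.004, 1.69]
wrist_force: [0.2, 0.7, -2.9]
width: 0.0141
```

Run:
```python
from bench import robot,cams
from h import *
delta(robot,[.65,-.10,.26],1.70)
s=grab(cams,"wrist","w4")
print(w2px(s,[.567,-.103,.08]))
```

```text
t 6.85 pos [ 0.6494 -0.1009  0.2491] rot [-3.1263 -0.0044  1.6903] F [ 0.2  0.7 -2.9] M [ 0.05 -0.05 -0.05] w 0.0141 q6 -1.93
dxyz mm [  0.9   0.5 -10.9] rv deg [-0.87 -0.26 -0.56]
[[265.94225043 106.16567207]]
```

View pics/w4.png

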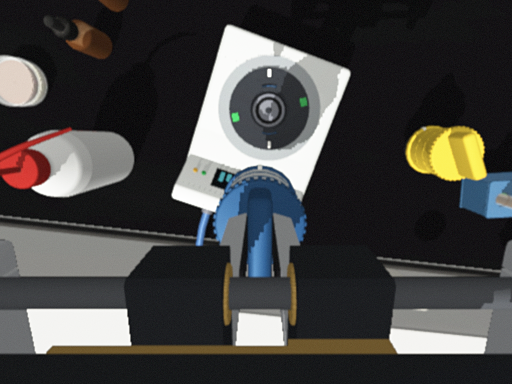

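Run:
```python
from h import *; import pickle
s=pickle.load(open("w4.pkl","rb")); im=s["img"]
a=im[50:170,205:335,::-1]; cv2.imwrite("pics/w4c.png",cv2.resize(a,None,fx=5,fy=5,interpolation=cv2.INTER_CUBIC))
hsv=cv2.cvtColor(im,cv2.COLOR_RGB2HSV)
g=cv2.inRange(hsv,(50,120,60),(85,255,255)); g[:, :225]=0; g[:,315:]=0; g[:80]=0;g[130:]=0
n,l,st,c=cv2.connectedComponentsWithStats(g); print("green",st[1:,4],c[1:])
w=cv2.inRange(im,(170,170,170),(255,255,255)); M=np.zeros_like(w); cv2.circle(M,(269,108),40,255,-1); w&=M
n,l,st,c2=cv2.connectedComponentsWithStats(w); print("white",st[1:,4],c2[1:])
for z in(.075,.08,.085): 
    G=px2w(s,c[1:],z)[:,:2]; print(z,G.round(4).tolist(),G.mean(0),np.arctan2(*(G[1]-G[0])[::-1]))
for z in(.08,):
    for k in range(len(c2)-1): print(px2w(s,c2[1+k],z))
d=cv2.inRange(hsv,(0,0,0),(180,255,95)); M=np.zeros_like(w); cv2.circle(M,(269,108),52,255,-1); d&=M
cs,_=cv2.findContours(d,cv2.RETR_EXTERNAL,cv2.CHAIN_APPROX_NONE); k=max(cs,key=cv2.contourArea); e=cv2.fitEllipse(k);print(e); 
p=px2w(s,k[:,0,:],.08)[:,:2]; print("disc",px2w(s,e[0],.08),cv2.minEnclosingCircle((p*1e4).astype(np.float32)), cv2.contourArea((p*1e4).astype(np.float32)))
```

```text
green [64 64] [[302.9375   101.546875]
 [234.859375 116.828125]]
white [35  2 46  4 13] [[268.94285714  72.42857143]
 [259.5         97.5       ]
 [264.97826087 104.7173913 ]
 [270.         117.5       ]
 [268.61538462 144.61538462]]
0.075 [[0.5566, -0.0615], [0.5828, -0.1371]] [ 0.56971095 -0.09930729] -1.2370795323428534
0.08 [[0.557, -0.0621], [0.5829, -0.1368]] [ 0.56994441 -0.09944751] -1.2370795323428525
0.085 [[0.5574, -0.0628], [0.5829, -0.1364]] [ 0.57017786 -0.09958774] -1.2370795323428527
[[ 0.53090416 -0.1041739   0.08      ]]
[[ 0.55853651 -0.11136823  0.08      ]]
[[ 0.56556294 -0.10427922  0.08      ]]
[[ 0.57882631 -0.09684934  0.08      ]]
[[ 0.60945866 -0.09454656  0.08      ]]
((269.8537292480469, 107.40631103515625), (77.20525360107422, 80.10222625732422), 170.1970672607422)
disc [[ 0.56781496 -0.09842869  0.08      ]] ((5700.2919921875, -988.8126831054688), 451.39501953125) 602599.1313054264
```

View pics/w4c.png

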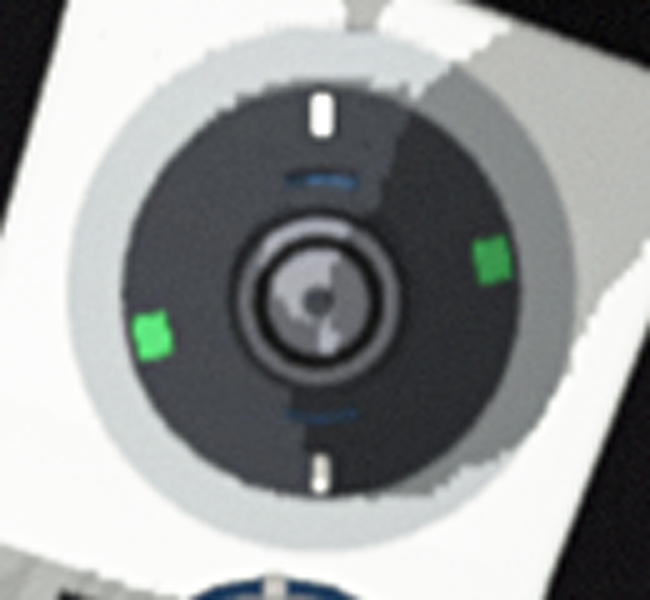

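Run:
```python
from bench import robot,cams
from h import *
delta(robot,[.5702,-.0988,.22],1.699)
```

```text
t 6.9 pos [ 0.6492 -0.101   0.2486] rot [-3.1255 -0.0038  1.6903] F [-0.2  0.2 -2.2] M [ 0.03 -0.   -0.04] w 0.0138 q6 -1.93
dxyz mm [ 11.5 -77.7  29.9] rv deg [-0.92 -0.22 -0.49]
```

>>> jog_arm:
  series:
    - {"x": 0.002,"y": -0.014,"z": 0,"rx": -0.9,"ry": -0.2,"rz": -0.4}
    - {"x": 0.003,"y": -0.018,"z": 0,"rx": 0,"ry": 0,"rz": 0}
    - {"x": 0.003,"y": -0.018,"z": 0.005,"rx": 0,"ry": 0,"rz": 0}
    - {"x": 0.002,"y": -0.014,"z": 0.008,"rx": 0,"ry": 0,"rz": 0}
    - {"x": 0.001,"y": -0.008,"z": 0.008,"rx": 0,"ry": 0,"rz": 0}
    - {"x": 0,"y": 0,"z": 0,"rx": 0,"ry": 0,"rz": 0}

```text
time: 7.4
tool_pos: [0.5714, -0.0917, 0.2251]
ee_rot: [-3.139, -0.005, 1.706]
wrist_force: [0.1, 0.0, -3.2]
width: 0.0138
```

Run:
```python
from bench import robot,cams
from h import *
delta(robot,[.5702,-.0988,.20],1.699)
```

```text
t 7.4 pos [ 0.5714 -0.0917  0.2251] rot [-3.1387 -0.0045  1.7057] F [ 0.1  0.  -3.2] M [0.07 0.05 0.  ] w 0.0138 q6 -1.96
dxyz mm [-7.  -2.1 25.1] rv deg [-0.17 -0.26  0.39]
```

>>> jog_arm:
  series:
    - {"x": -0.0065,"y": -0.002,"z": 0.008,"rx": 0,"ry": -0.25,"rz": 0.4}
    - {"x": 0,"y": 0,"z": 0.008,"rx": 0,"ry": 0,"rz": 0}
    - {"x": 0,"y": 0,"z": 0.006,"rx": 0,"ry": 0,"rz": 0}
    - {"x": 0,"y": 0,"z": 0,"rx": 0,"ry": 0,"rz": 0}

```text
time: 7.73
tool_pos: [0.5709, -0.0964, 0.2029]
ee_rot: [3.141, 0.001, 1.702]
wrist_force: [0.4, -0.7, -2.8]
width: 0.0141
```

Run:
```python
from bench import robot,cams
from h import *
delta(robot,[.5702,-.0988,.19],1.699)
s=grab(cams,"scene","s5"); a=s["img"][130:260,220:370,::-1]
cv2.imwrite("pics/s5c.png",cv2.resize(a,None,fx=5,fy=4.6,interpolation=cv2.INTER_CUBIC))
```

```text
t 7.73 pos [ 0.5709 -0.0964  0.2029] rot [3.1411e+00 9.0000e-04 1.7018e+00] F [ 0.4 -0.7 -2.8] M [0.04 0.07 0.  ] w 0.0141 q6 -1.97
dxyz mm [-2.3 -1.  12.9] rv deg [0.03 0.05 0.16]
```

View pics/s5c.png

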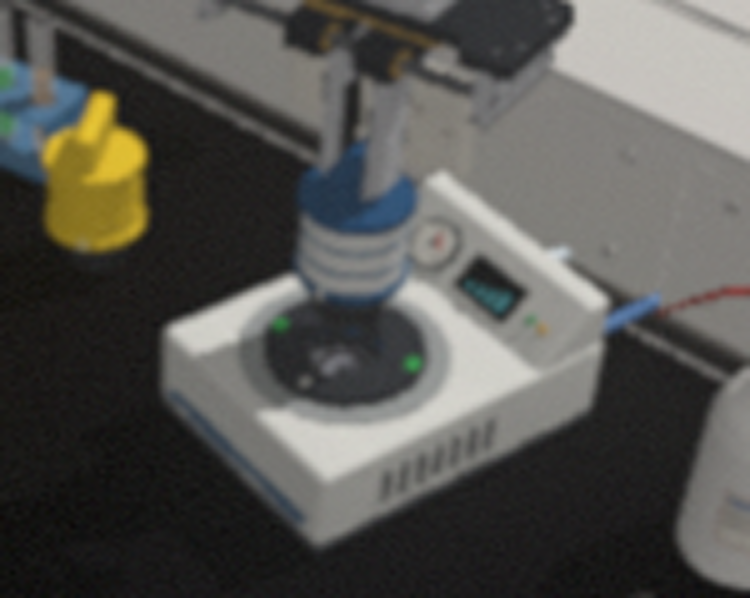

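>>> jog_arm:
  series:
    - {"x": -0.0025,"y": -0.001,"z": 0.006,"rx": 0,"ry": 0,"rz": 0.15}
    - {"x": 0,"y": 0,"z": 0.006,"rx": 0,"ry": 0,"rz": 0}
    - {"x": 0,"y": 0,"z": 0.005,"rx": 0,"ry": 0,"rz": 0}
    - {"x": 0,"y": 0,"z": 0,"rx": 0,"ry": 0,"rz": 0}

```text
time: 8.12
tool_pos: [0.5719, -0.0995, 0.1849]
ee_rot: [3.14, 0.001, 1.699]
wrist_force: [-0.3, 0.3, -2.4]
width: 0.0139
```

Run:
```python
from bench import robot,cams
from h import *
delta(robot,[.5702,-.0988,.17],1.699)
```

```text
t 8.12 pos [ 0.5719 -0.0995  0.1849] rot [3.1397e+00 1.2000e-03 1.6990e+00] F [-0.3  0.3 -2.4] M [ 0.02 -0.01 -0.02] w 0.0139 q6 -1.97
dxyz mm [ 1.  -1.6 14.9] rv deg [ 0.11  0.07 -0.  ]
```

>>> jog_arm:
  series:
    - {"x": 0.001,"y": -0.0018,"z": 0.004,"rx": 0.1,"ry": 0,"rz": 0}
    - {"x": 0,"y": -0.0005,"z": 0.004,"rx": 0,"ry": 0,"rz": 0}
    - {"x": 0,"y": -0.0005,"z": 0.003,"rx": 0,"ry": 0,"rz": 0}
    - {"x": 0,"y": 0,"z": 0,"rx": 0,"ry": 0,"rz": 0}

```text
time: 8.45
tool_pos: [0.5686, -0.099, 0.1722]
ee_rot: [-3.141, 0.001, 1.699]
wrist_force: [-0.2, -0.3, -1.9]
width: 0.0139
```

Run:
```python
from bench import robot,cams
from h import *
delta(robot,[.5702,-.0988,.16],1.699)
```

```text
t 8.45 pos [ 0.5686 -0.099   0.1722] rot [-3.1408e+00  7.0000e-04  1.6987e+00] F [-0.2 -0.3 -1.9] M [-0.02  0.01 -0.03] w 0.0139 q6 -1.97
dxyz mm [-0.   1.6 12.2] rv deg [-0.05  0.04 -0.02]
```

>>> jog_arm:
  series:
    - {"x": 0,"y": 0.0013,"z": 0.003,"rx": 0,"ry": 0,"rz": 0}
    - {"x": 0,"y": 0,"z": 0.003,"rx": 0,"ry": 0,"rz": 0}
    - {"x": 0,"y": 0,"z": 0.002,"rx": 0,"ry": 0,"rz": 0}
    - {"x": 0,"y": 0,"z": 0,"rx": 0,"ry": 0,"rz": 0}

```text
time: 8.78
tool_pos: [0.5696, -0.0988, 0.1637]
ee_rot: [-3.14, 0.001, 1.699]
wrist_force: [-0.0, 0.0, -2.4]
width: 0.0139
```

Run:
```python
from bench import robot,cams
from h import *
delta(robot,[.5702,-.0988,.155],1.699)
```

```text
t 8.78 pos [ 0.5696 -0.0988  0.1637] rot [-3.1402e+00  9.0000e-04  1.6987e+00] F [-0.   0.  -2.4] M [ 0.06 -0.03 -0.02] w 0.0139 q6 -1.97
dxyz mm [-0.1  0.6  8.7] rv deg [-0.08  0.05 -0.02]
```

>>> jog_arm:
  series:
    - {"x": 0,"y": 0.0003,"z": 0.002,"rx": 0,"ry": 0,"rz": 0}
    - {"x": 0,"y": 0,"z": 0.002,"rx": 0,"ry": 0,"rz": 0}
    - {"x": 0,"y": 0,"z": 0,"rx": 0,"ry": 0,"rz": 0}

```text
time: 9.03
tool_pos: [0.5697, -0.0988, 0.1595]
ee_rot: [-3.14, 0.001, 1.699]
wrist_force: [-0.7, -0.3, -2.3]
width: 0.0137
```

>>> jog_arm:
  series:
    - {"x": 0,"y": 0,"z": 0.002,"rx": 0,"ry": 0,"rz": 0}
    - {"x": 0,"y": 0,"z": 0.002,"rx": 0,"ry": 0,"rz": 0}
    - {"x": 0,"y": 0,"z": 0,"rx": 0,"ry": 0,"rz": 0}

```text
time: 9.28
tool_pos: [0.5698, -0.099, 0.1569]
ee_rot: [-3.141, 0.002, 1.699]
wrist_force: [-1.6, 0.2, 3.1]
width: 0.0137
```

Run:
```python
from bench import robot,cams
from h import *
delta(robot,[.5702,-.0988,.155],1.699)
```

```text
t 9.28 pos [ 0.5698 -0.099   0.1569] rot [-3.1407e+00  1.7000e-03  1.6986e+00] F [-1.6  0.2  3.1] M [ 0.15  0.61 -0.03] w 0.0137 q6 -1.97
dxyz mm [0.1 0.4 1.9] rv deg [-0.05  0.1  -0.02]
```

>>> jog_arm:
  series:
    - {"x": 0,"y": 0.0003,"z": 0.0015,"rx": 0,"ry": 0,"rz": 0}
    - {"x": 0,"y": 0,"z": 0.0005,"rx": 0,"ry": 0,"rz": 0}

```text
time: 9.45
tool_pos: [0.5698, -0.0989, 0.1566]
ee_rot: [-3.141, 0.002, 1.699]
wrist_force: [-2.5, -0.1, 1.5]
width: 0.0139
```

Run:
```python
from bench import robot,cams
from h import *
delta(robot,[.5702,-.0988,.155],1.699)
```

```text
t 9.45 pos [ 0.5698 -0.0989  0.1566] rot [-3.1412e+00  2.1000e-03  1.6986e+00] F [-2.5 -0.1  1.5] M [ 0.11  0.7  -0.04] w 0.0139 q6 -1.97
dxyz mm [0.1 0.4 1.6] rv deg [-0.02  0.12 -0.02]
```

>>> jog_arm:
  series:
    - {"x": 0,"y": 0.0003,"z": 0.003,"rx": 0,"ry": 0,"rz": 0}
    - {"x": 0,"y": 0,"z": 0.003,"rx": 0,"ry": 0,"rz": 0}

```text
time: 9.62
tool_pos: [0.5699, -0.0989, 0.1531]
ee_rot: [3.141, 0.003, 1.699]
wrist_force: [-3.5, 0.1, 7.9]
width: 0.014
```

Run:
```python
from bench import robot,cams
from h import *
delta(robot,[.5702,-.0988,.155],1.699)
s=grab(cams,"wrist","w6"); a=s["img"][110:280,180:350,::-1]; cv2.imwrite("pics/w6c.png",cv2.resize(a,None,fx=3.5,fy=3.5,interpolation=cv2.INTER_CUBIC))
```

```text
t 9.62 pos [ 0.5699 -0.0989  0.1531] rot [3.1411e+00 2.8000e-03 1.6986e+00] F [-3.5  0.1  7.9] M [ 0.24  1.08 -0.04] w 0.014 q6 -1.97
dxyz mm [ 0.1  0.3 -1.9] rv deg [ 0.03  0.16 -0.02]
```

View pics/w6c.png

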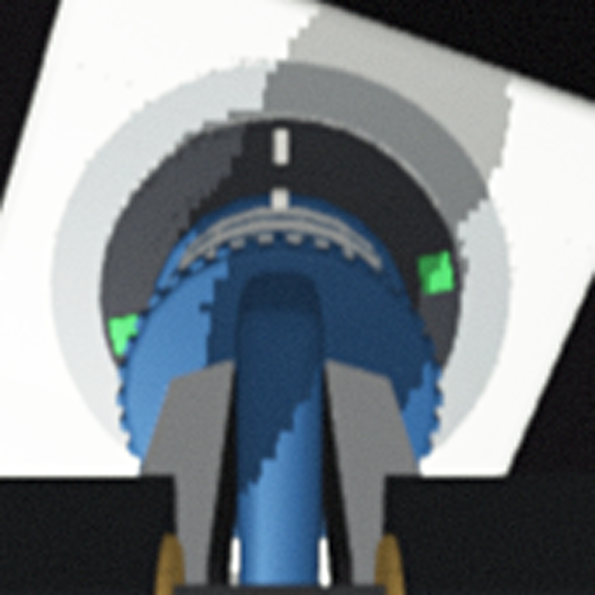

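>>> jog_arm:
  series:
    - {"x": 0,"y": -0.001,"z": 0.003,"rx": 0,"ry": 0,"rz": 0}
    - {"x": 0,"y": -0.0005,"z": 0.003,"rx": 0,"ry": 0,"rz": 0}

```text
time: 9.83
tool_pos: [0.5697, -0.099, 0.1508]
ee_rot: [3.136, 0.004, 1.699]
wrist_force: [-4.1, 0.3, 9.8]
width: 0.014
```

Run:
```python
from bench import robot,cams
from h import *
delta(robot,[.5702,-.0988,.1475],1.699)
```

```text
t 9.83 pos [ 0.5697 -0.099   0.1508] rot [3.1357 0.0039 1.6988] F [-4.1  0.3  9.8] M [ 0.36  1.03 -0.06] w 0.014 q6 -1.97
dxyz mm [0.1 0.5 3.3] rv deg [ 0.34  0.23 -0.01]
```

>>> jog_arm:
  series:
    - {"x": 0,"y": -0.0015,"z": 0.003,"rx": 0.4,"ry": 0.25,"rz": 0}
    - {"x": 0,"y": -0.001,"z": 0.003,"rx": 0.2,"ry": 0.1,"rz": 0}

```text
time: 10.0
tool_pos: [0.5698, -0.0992, 0.1503]
ee_rot: [3.137, 0.0, 1.699]
wrist_force: [-2.7, 1.3, 10.1]
width: 0.0137
```

Run:
```python
from bench import robot,cams
from h import *
delta(robot,[.5702,-.0988,.1475],1.699)
```

```text
t 10.0 pos [ 0.5698 -0.0992  0.1503] rot [3.1367e+00 3.0000e-04 1.6992e+00] F [-2.7  1.3 10.1] M [ 0.39  0.9  -0.02] w 0.0137 q6 -1.97
dxyz mm [0.4 0.5 2.8] rv deg [0.28 0.02 0.01]
```

>>> jog_arm:
  series:
    - {"x": 0,"y": -0.001,"z": 0.0045,"rx": 0.3,"ry": 0,"rz": 0}
    - {"x": 0,"y": -0.001,"z": 0.0045,"rx": 0.2,"ry": 0,"rz": 0}

```text
time: 10.17
tool_pos: [0.5699, -0.0991, 0.1478]
ee_rot: [3.137, 0.002, 1.7]
wrist_force: [-4.7, 1.0, 11.9]
width: 0.0139
```

Run:
```python
from bench import robot,cams
from h import *
delta(robot,[.5702,-.0988,.1475],1.699)
```

```text
t 10.17 pos [ 0.5699 -0.0991  0.1478] rot [3.1369e+00 1.9000e-03 1.6995e+00] F [-4.7  1.  11.9] M [ 0.47  1.22 -0.06] w 0.0139 q6 -1.97
dxyz mm [0.3 0.3 0.3] rv deg [0.27 0.11 0.03]
```

>>> jog_arm:
  series:
    - {"x": 0,"y": -0.001,"z": 0.0045,"rx": 0.3,"ry": 0,"rz": 0}
    - {"x": 0,"y": -0.001,"z": 0.0045,"rx": 0.2,"ry": 0,"rz": 0}

```text
time: 10.33
tool_pos: [0.5701, -0.0991, 0.1464]
ee_rot: [3.136, 0.004, 1.7]
wrist_force: [-4.7, 2.8, 16.8]
width: 0.0136
```

Run:
```python
from bench import robot,cams
from h import *
delta(robot,[.5702,-.0988,.1475],1.699)
```

```text
t 10.33 pos [ 0.5701 -0.0991  0.1464] rot [3.1365 0.004  1.6999] F [-4.7  2.8 16.8] M [0.56 1.26 0.  ] w 0.0136 q6 -1.97
dxyz mm [ 0.3  0.2 -1.1] rv deg [0.29 0.23 0.05]
```

>>> jog_arm:
  series:
    - {"x": 0,"y": -0.0015,"z": 0.004,"rx": 0.2,"ry": 0.1,"rz": 3}
    - {"x": 0,"y": -0.0015,"z": 0.004,"rx": 0.2,"ry": 0,"rz": 4}
    - {"x": 0,"y": -0.0015,"z": 0.004,"rx": 0.2,"ry": 0,"rz": 4}

```text
time: 10.58
tool_pos: [0.5699, -0.099, 0.1463]
ee_rot: [3.129, 0.003, 1.504]
wrist_force: [-4.3, 0.1, 12.8]
width: 0.0133
```

Run:
```python
from bench import robot,cams
from h import *
delta(robot,[.5700,-.0990,.1465],.33)
```

```text
t 10.58 pos [ 0.5699 -0.099   0.1463] rot [3.1292 0.0033 1.5038] F [-4.3  0.1 12.8] M [0.26 1.03 0.3 ] w 0.0133 q6 -1.77
dxyz mm [-0.   0.1 -0.1] rv deg [ 0.74 -0.25 67.26]
```

>>> jog_arm:
  series:
    - {"x": 0,"y": -0.001,"z": 0.004,"rx": 0.7,"ry": -0.2,"rz": 4}
    - {"x": 0,"y": -0.001,"z": 0.004,"rx": 0.3,"ry": 0,"rz": 4}
    - {"x": 0,"y": -0.001,"z": 0.004,"rx": 0.3,"ry": 0,"rz": 4}
    - {"x": 0,"y": -0.001,"z": 0.004,"rx": 0.3,"ry": 0,"rz": 4}

```text
time: 10.92
tool_pos: [0.5704, -0.0991, 0.1465]
ee_rot: [3.135, 0.006, 1.214]
wrist_force: [-5.7, -0.5, 13.7]
width: 0.0137
```

Run:
```python
from bench import robot,cams
from h import *
delta(robot,[.5700,-.0990,.1465],.33)
```

```text
t 10.92 pos [ 0.5704 -0.0991  0.1465] rot [3.1348 0.0064 1.2143] F [-5.7 -0.5 13.7] M [0.2 1.3 0.3] w 0.0137 q6 -1.48
dxyz mm [-0.1 -0.4 -0. ] rv deg [ 0.53  0.17 50.67]
```

>>> jog_arm:
  series:
    - {"x": -0.0004,"y": -0.0014,"z": 0.004,"rx": 0.4,"ry": 0.2,"rz": 4}
    - {"x": -0.0004,"y": -0.0014,"z": 0.004,"rx": 0.3,"ry": 0,"rz": 4}
    - {"x": -0.0006,"y": -0.0013,"z": 0.004,"rx": 0.3,"ry": 0,"rz": 4}
    - {"x": -0.0008,"y": -0.0012,"z": 0.004,"rx": 0.3,"ry": 0,"rz": 4}
    - {"x": -0.0008,"y": -0.0012,"z": 0.004,"rx": 0.3,"ry": 0,"rz": 4}

```text
time: 11.33
tool_pos: [0.5699, -0.0999, 0.1464]
ee_rot: [3.135, -0.007, 0.853]
wrist_force: [-4.4, 1.7, 12.6]
width: 0.0138
```

Run:
```python
from bench import robot,cams
from h import *
delta(robot,[.5700,-.0990,.1465],.33)
```

```text
t 11.33 pos [ 0.5699 -0.0999  0.1464] rot [ 3.1354 -0.0066  0.8529] F [-4.4  1.7 12.6] M [0.1  1.21 0.39] w 0.0138 q6 -1.13
dxyz mm [ 0.8 -0.5 -0. ] rv deg [ 0.25 -0.46 29.96]
```

>>> jog_arm:
  series:
    - {"x": -0.0002,"y": -0.001,"z": 0.004,"rx": 0.3,"ry": -0.4,"rz": 4}
    - {"x": -0.0006,"y": -0.001,"z": 0.004,"rx": 0.2,"ry": -0.1,"rz": 4}
    - {"x": -0.0006,"y": -0.001,"z": 0.004,"rx": 0.2,"ry": -0.1,"rz": 4}
    - {"x": -0.0006,"y": -0.001,"z": 0.004,"rx": 0.2,"ry": -0.1,"rz": 4}
    - {"x": -0.0006,"y": -0.001,"z": 0.004,"rx": 0.2,"ry": -0.1,"rz": 4}

```text
time: 11.75
tool_pos: [0.5697, -0.0999, 0.1464]
ee_rot: [3.134, -0.007, 0.491]
wrist_force: [-4.8, 0.2, 12.6]
width: 0.0137
```

Run:
```python
from bench import robot,cams
from h import *
delta(robot,[.5700,-.0990,.1465],.33)
```

```text
t 11.75 pos [ 0.5697 -0.0999  0.1464] rot [ 3.134  -0.0069  0.4909] F [-4.8  0.2 12.6] M [-0.04  1.48  0.35] w 0.0137 q6 -0.76
dxyz mm [ 0.7 -0.7 -0.1] rv deg [ 0.4  -0.43  9.22]
```

>>> jog_arm:
  series:
    - {"x": -0.0004,"y": -0.001,"z": 0.004,"rx": 0.3,"ry": -0.4,"rz": 3}
    - {"x": -0.0008,"y": -0.0006,"z": 0.004,"rx": 0.2,"ry": -0.1,"rz": 3}

```text
time: 11.92
tool_pos: [0.5696, -0.1001, 0.1464]
ee_rot: [3.135, -0.005, 0.382]
wrist_force: [-5.1, 1.1, 12.8]
width: 0.0136
```

Run:
```python
from bench import robot,cams
from h import *
delta(robot,[.5700,-.0990,.1465],.33)
```

```text
t 11.92 pos [ 0.5696 -0.1001  0.1464] rot [ 3.1355 -0.0048  0.3819] F [-5.1  1.1 12.8] M [0.15 1.42 0.26] w 0.0136 q6 -0.65
dxyz mm [ 0.8 -0.9 -0.1] rv deg [ 0.34 -0.28  2.97]
```

>>> jog_arm:
  series:
    - {"x": -0.0004,"y": -0.001,"z": 0.004,"rx": 0.3,"ry": -0.3,"rz": 2}
    - {"x": -0.0008,"y": -0.0006,"z": 0.004,"rx": 0.2,"ry": -0.1,"rz": 2}

```text
time: 12.08
tool_pos: [0.5696, -0.1002, 0.1464]
ee_rot: [3.137, -0.005, 0.309]
wrist_force: [-5.2, 0.6, 12.6]
width: 0.0143
```

Run:
```python
from bench import robot,cams
from h import *
delta(robot,[.5700,-.0990,.1465],.33)
```

```text
t 12.08 pos [ 0.5696 -0.1002  0.1464] rot [ 3.1374 -0.0047  0.3093] F [-5.2  0.6 12.6] M [0.08 1.33 0.28] w 0.0143 q6 -0.58
dxyz mm [ 0.8 -1.1 -0.1] rv deg [ 0.25 -0.27 -1.18]
```

>>> jog_arm:
  series:
    - {"x": -0.0004,"y": -0.001,"z": 0.004,"rx": 0.3,"ry": -0.3,"rz": 2}
    - {"x": -0.0008,"y": -0.0006,"z": 0.004,"rx": 0.2,"ry": -0.1,"rz": 2}

```text
time: 12.25
tool_pos: [0.5697, -0.1002, 0.1464]
ee_rot: [3.14, -0.005, 0.239]
wrist_force: [-5.0, 0.6, 13.1]
width: 0.0141
```

Run:
```python
from bench import robot,cams
from h import *
delta(robot,[.5700,-.0990,.1465],.33)
```

```text
t 12.25 pos [ 0.5697 -0.1002  0.1464] rot [ 3.1396 -0.0049  0.2388] F [-5.   0.6 13.1] M [0.   1.31 0.67] w 0.0141 q6 -0.51
dxyz mm [ 0.6 -1.1 -0.1] rv deg [ 0.13 -0.27 -5.23]
```

Run:
```python
from bench import robot,cams
from h import *
s=grab(cams,"wrist","w7"); a=s["img"][110:280,180:350,::-1]; cv2.imwrite("pics/w7c.png",cv2.resize(a,None,fx=3.5,fy=3.5,interpolation=cv2.INTER_CUBIC))
delta(robot,[.5700,-.0990,.1465],.33)
```

```text
t 12.3 pos [ 0.5697 -0.1002  0.1464] rot [ 3.1396 -0.0053  0.2376] F [-4.9  0.7 13.4] M [-0.07  1.32  0.66] w 0.014 q6 -0.51
dxyz mm [ 0.5 -1.1 -0.1] rv deg [ 0.13 -0.3  -5.29]
```

View pics/w7c.png

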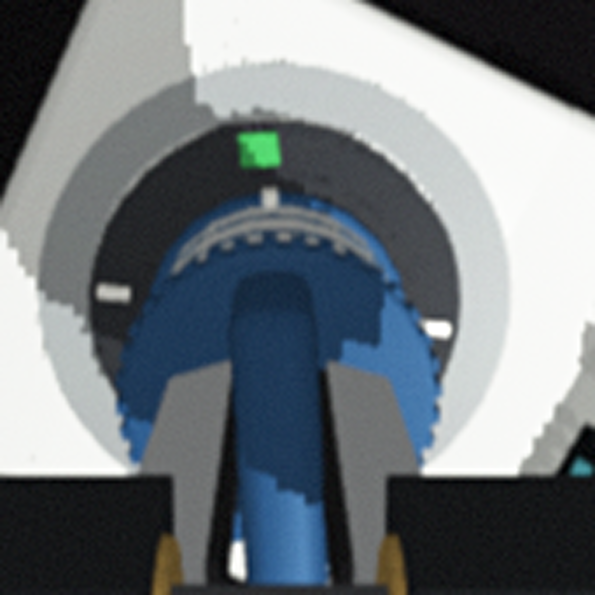

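>>> jog_arm:
  series:
    - {"x": -0.0004,"y": -0.001,"z": 0.004,"rx": 0.2,"ry": -0.3,"rz": 2}

```text
time: 12.38
tool_pos: [0.5699, -0.1002, 0.1464]
ee_rot: [3.139, -0.004, 0.204]
wrist_force: [-5.6, -1.1, 12.9]
width: 0.0141
```

Run:
```python
from bench import robot,cams
from h import *
delta(robot,[.5700,-.0990,.1465],.33)
```

```text
t 12.38 pos [ 0.5699 -0.1002  0.1464] rot [ 3.1393 -0.0038  0.2038] F [-5.6 -1.1 12.9] M [-0.29  1.46  0.74] w 0.0141 q6 -0.48
dxyz mm [ 0.3 -1.2 -0.1] rv deg [ 0.15 -0.21 -7.23]
```

Run:
```python
from bench import robot,cams
from h import *; import pickle
def ang(s):
    im=s["img"];hsv=cv2.cvtColor(im,cv2.COLOR_RGB2HSV)
    g=cv2.inRange(hsv,(50,120,50),(85,255,255)); M=np.zeros_like(g); M[130:180,240:275]=255; g&=M
    w=cv2.inRange(im,(150,150,150),(255,255,255)); M=np.zeros_like(g); M[160:171,246:268]=255; w&=M
    out=[]
    for m,z in((g,.082),(w,.082+.0065)):
        n,l,st,c=cv2.connectedComponentsWithStats(m); k=1+np.argmax(st[1:,4]); p=px2w(s,c[k],z)[0]
        out.append((c[k].round(1),st[k,4],p.round(4)[:2],np.arctan2(p[1]+.0994,p[0]-.570)))
    print(out)
s=grab(cams,"wrist","w8")
ang(pickle.load(open("w7.pkl","rb"))); ang(s)
a=s["img"][110:280,180:350,::-1]; cv2.imwrite("pics/w8c.png",cv2.resize(a,None,fx=3.5,fy=3.5,interpolation=cv2.INTER_CUBIC))
```

```text
[(array([253.6, 152.2]), np.int32(120), array([ 0.5572, -0.0621]), np.float64(1.9003136942606058)), (array([256.7, 166.8]), np.int32(16), array([ 0.5623, -0.0721]), np.float64(1.8464768505549967))]
[(array([251.6, 152.3]), np.int32(120), array([ 0.5572, -0.062 ]), np.float64(1.9009881520696177)), (array([255.5, 166.6]), np.int32(17), array([ 0.5625, -0.0719]), np.float64(1.8378848296083476))]
```

View pics/w8c.png

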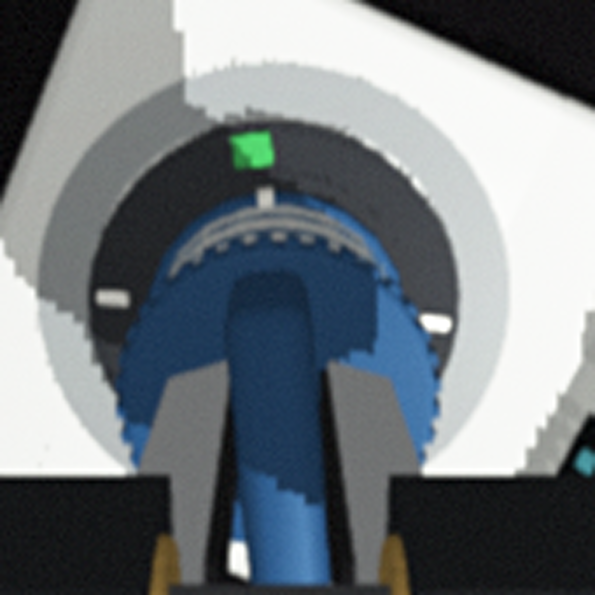

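>>> jog_arm:
  series:
    - {"x": 0,"y": 0,"z": 0.002,"rx": 0,"ry": 0,"rz": 0.7}
    - {"x": 0,"y": 0,"z": 0.001,"rx": 0,"ry": 0,"rz": 0.5}
    - {"x": 0,"y": 0,"z": 0.001,"rx": 0,"ry": 0,"rz": 0.5}

```text
time: 12.68
tool_pos: [0.57, -0.1007, 0.1467]
ee_rot: [3.136, -0.006, 0.176]
wrist_force: [-3.8, 0.8, 7.1]
width: 0.0145
```

Run:
```python
from bench import robot,cams
from h import *
delta(robot,[.5700,-.0990,.1514],.204)
```

```text
t 12.68 pos [ 0.57   -0.1007  0.1467] rot [ 3.1359 -0.0061  0.1756] F [-3.8  0.8  7.1] M [0.05 1.08 0.75] w 0.0145 q6 -0.45
dxyz mm [ 0.3 -1.6 -4.7] rv deg [ 0.33 -0.35 -1.63]
```

>>> jog_arm:
  series:
    - {"x": 0,"y": -0.0005,"z": -0.0005,"rx": 0,"ry": 0,"rz": 0}
    - {"x": 0,"y": -0.0005,"z": -0.001,"rx": 0,"ry": 0,"rz": 0}
    - {"x": 0,"y": 0,"z": -0.001,"rx": 0,"ry": 0,"rz": 0}

```text
time: 12.93
tool_pos: [0.5696, -0.1003, 0.147]
ee_rot: [3.134, -0.004, 0.178]
wrist_force: [-1.7, -0.4, -0.8]
width: 0.0148
```

Run:
```python
from bench import robot,cams
from h import *
delta(robot,[.5700,-.0990,.1514],.204)
```

```text
t 12.93 pos [ 0.5696 -0.1003  0.147 ] rot [ 3.1343 -0.0045  0.1779] F [-1.7 -0.4 -0.8] M [-0.25  0.47  0.68] w 0.0148 q6 -0.45
dxyz mm [ 0.7 -1.2 -4.4] rv deg [ 0.42 -0.25 -1.5 ]
```

>>> jog_arm:
  series:
    - {"x": 0,"y": 0,"z": 0,"rx": 0,"ry": 0,"rz": -1}
    - {"x": 0,"y": 0,"z": 0,"rx": 0,"ry": 0,"rz": -1}

```text
time: 13.1
tool_pos: [0.5697, -0.1003, 0.1469]
ee_rot: [3.134, -0.004, 0.215]
wrist_force: [-2.4, -0.3, 2.2]
width: 0.0143
```

Run:
```python
from bench import robot,cams
from h import *
delta(robot,[.5700,-.0990,.1514],.204)
```

```text
t 13.1 pos [ 0.5697 -0.1003  0.1469] rot [ 3.1343 -0.0041  0.2154] F [-2.4 -0.3  2.2] M [-0.2   0.82  0.51] w 0.0143 q6 -0.48
dxyz mm [ 0.5 -1.2 -4.5] rv deg [ 0.42 -0.24  0.65]
```

>>> jog_arm:
  series:
    - {"x": 0,"y": 0,"z": -0.0005,"rx": 0,"ry": 0,"rz": -1}
    - {"x": 0,"y": 0,"z": -0.0005,"rx": 0,"ry": 0,"rz": -1}

```text
time: 13.27
tool_pos: [0.5696, -0.1002, 0.1472]
ee_rot: [3.135, -0.003, 0.253]
wrist_force: [-2.5, 0.2, 1.5]
width: 0.0138
```

Run:
```python
from bench import robot,cams
from h import *
delta(robot,[.5700,-.0990,.1514],.204)
```

```text
t 13.27 pos [ 0.5696 -0.1002  0.1472] rot [ 3.1349e+00 -3.0000e-03  2.5310e-01] F [-2.5  0.2  1.5] M [-0.15  0.55  0.31] w 0.0138 q6 -0.52
dxyz mm [ 0.7 -1.1 -4.2] rv deg [ 0.38 -0.18  2.81]
```

Torque is easing; now let the spring lift it, watching the rise.

>>> jog_arm:
  series:
    - {"x": 0,"y": -0.0003,"z": -0.001,"rx": 0,"ry": 0,"rz": -0.5}
    - {"x": 0,"y": 0,"z": -0.001,"rx": 0,"ry": 0,"rz": 0}
    - {"x": 0,"y": 0,"z": -0.001,"rx": 0,"ry": 0,"rz": 0}

```text
time: 13.52
tool_pos: [0.5696, -0.1003, 0.1504]
ee_rot: [3.135, -0.003, 0.262]
wrist_force: [-1.0, -0.3, 0.5]
width: 0.0141
```

Run:
```python
from bench import robot,cams
from h import *
delta(robot,[.5700,-.0990,.1514],.204)
s=grab(cams,"wrist","w9")
a=s["img"][110:280,180:350,::-1]; cv2.imwrite("pics/w9c.png",cv2.resize(a,None,fx=3.5,fy=3.5,interpolation=cv2.INTER_CUBIC))
```

```text
t 13.52 pos [ 0.5696 -0.1003  0.1504] rot [ 3.1346e+00 -3.0000e-03  2.6230e-01] F [-1.  -0.3  0.5] M [-0.24  0.68  0.25] w 0.0141 q6 -0.53
dxyz mm [ 0.7 -1.1 -1. ] rv deg [ 0.39 -0.18  3.34]
```

View pics/w9c.png

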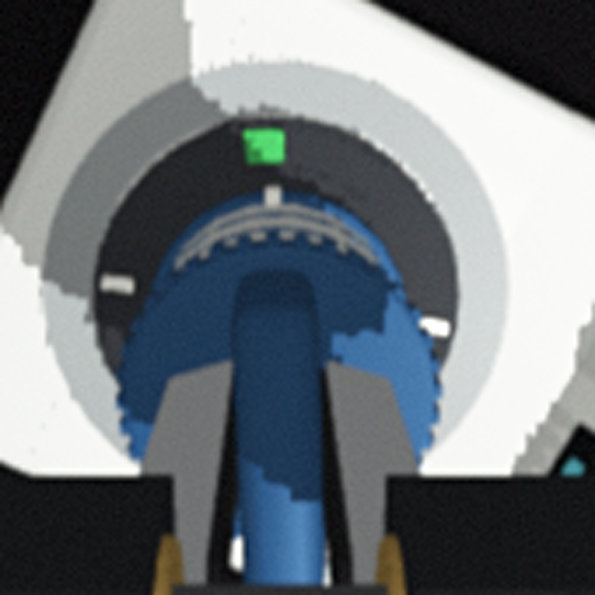

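>>> jog_arm:
  series:
    - {"x": 0,"y": 0,"z": -0.001,"rx": 0,"ry": 0,"rz": 0}
    - {"x": 0,"y": 0,"z": 0,"rx": 0,"ry": 0,"rz": 0}

```text
time: 13.73
tool_pos: [0.5696, -0.1003, 0.1516]
ee_rot: [3.135, -0.003, 0.262]
wrist_force: [-1.9, -0.8, 1.2]
width: 0.0144
```

Run:
```python
from bench import robot,cams
from h import *
delta(robot,[.5700,-.0990,.1514],.204)
```

```text
t 13.73 pos [ 0.5696 -0.1003  0.1516] rot [ 3.1346e+00 -3.1000e-03  2.6180e-01] F [-1.9 -0.8  1.2] M [-0.19  0.53  0.16] w 0.0144 q6 -0.53
dxyz mm [ 0.8 -1.2  0.1] rv deg [ 0.4  -0.19  3.31]
```

>>> jog_arm:
  series:
    - {"x": 0,"y": 0,"z": 0,"rx": 0,"ry": 0,"rz": 0}
    - {"x": 0,"y": 0,"z": 0,"rx": 0,"ry": 0,"rz": 0}
    - {"x": 0,"y": 0,"z": 0,"rx": 0,"ry": 0,"rz": 0}
    - {"x": 0,"y": 0,"z": 0,"rx": 0,"ry": 0,"rz": 0}
    - {"x": 0,"y": 0,"z": 0,"rx": 0,"ry": 0,"rz": 0}
    - {"x": 0,"y": 0,"z": 0,"rx": 0,"ry": 0,"rz": 0}
  claw: 0.5

```text
time: 14.23
tool_pos: [0.5729, -0.0994, 0.1518]
ee_rot: [3.134, -0.011, 0.261]
wrist_force: [-0.3, -0.3, 0.5]
width: 0.0469
```

>>> jog_arm:
  series:
    - {"x": 0,"y": 0,"z": -0.015,"rx": 0,"ry": 0,"rz": 0}
    - {"x": 0,"y": 0,"z": -0.03,"rx": 0,"ry": 0,"rz": 0}
    - {"x": 0,"y": 0,"z": -0.03,"rx": 0,"ry": 0,"rz": 0}
    - {"x": 0,"y": 0,"z": -0.03,"rx": 0,"ry": 0,"rz": 0}
    - {"x": 0,"y": 0,"z": 0,"rx": 0,"ry": 0,"rz": 0}
    - {"x": 0,"y": 0,"z": 0,"rx": 0,"ry": 0,"rz": 0}

```text
time: 14.73
tool_pos: [0.5707, -0.0983, 0.2576]
ee_rot: [3.138, -0.007, 0.26]
wrist_force: [-0.2, -0.7, -0.1]
width: 0.0471
```

Run:
```python
from bench import robot,cams
from h import *
delta(robot,[.5700,-.0990,.27],.262)
s=grab(cams,"wrist","w10"); t=grab(cams,"scene","s10"); u=grab(cams,"top","t10")
a=s["img"][110:290,170:350,::-1]; cv2.imwrite("pics/w10c.png",cv2.resize(a,None,fx=3.3,fy=3.3,interpolation=cv2.INTER_CUBIC))
```

```text
t 14.73 pos [ 0.5707 -0.0983  0.2576] rot [ 3.138  -0.007   0.2605] F [-0.2 -0.7 -0.1] M [-0.03 -0.    0.03] w 0.0471 q6 -0.53
dxyz mm [ -0.8   0.6 -12.4] rv deg [ 0.21 -0.4  -0.09]
```

View pics/w10.png

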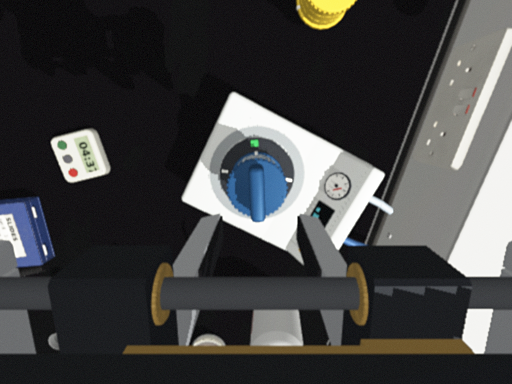

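View pics/s10.png

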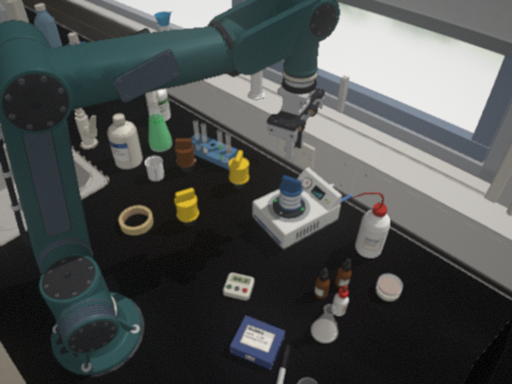

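Run:
```python
from h import *; import pickle
s=pickle.load(open("w10.pkl","rb"))
a=s["img"][120:235,205:310,::-1]; cv2.imwrite("pics/w10c.png",cv2.resize(a,None,fx=5,fy=5,interpolation=cv2.INTER_CUBIC))
# predicted overlay: foot z .0546, slot yaw .128, stop yaw .128-1.37
c=np.array([.570,-.0994])
for yaw in (.128-1.37,.128-1.37-.06,.128-1.30):
    u=np.array([np.cos(yaw),np.sin(yaw)]); f=.0546
    print(round(yaw,3),((w2px(s,[np.r_[c-.026*u,f+.122],np.r_[c+.026*u,f+.122],np.r_[c-.031*u,f+.039],np.r_[c-.0395*u,.082]])-[204.6,119.6])*5).round(0).tolist())
```

```text
-1.242 [[248.0, 236.0], [268.0, 514.0], [250.0, 156.0], [248.0, 114.0]]
-1.302 [[257.0, 236.0], [260.0, 514.0], [258.0, 155.0], [258.0, 114.0]]
-1.172 [[238.0, 237.0], [278.0, 513.0], [241.0, 157.0], [236.0, 116.0]]
```

View pics/w10c.png

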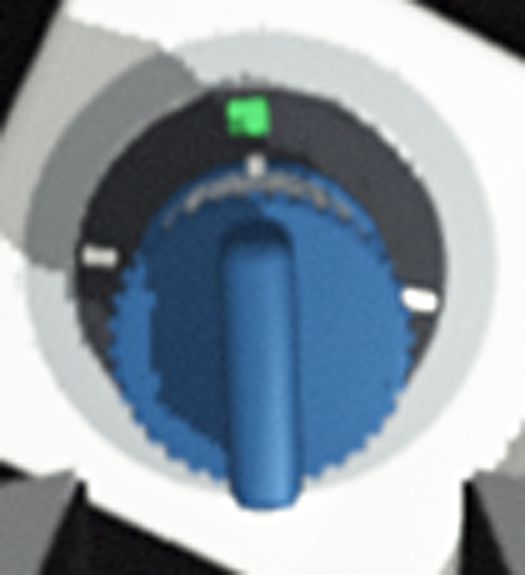

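Run:
```python
from h import *; import pickle
a=pickle.load(open("scene1.pkl","rb"))["img"];b=pickle.load(open("s10.pkl","rb"))["img"]
d=cv2.GaussianBlur(cv2.absdiff(a,b).max(2),(5,5),0); m=((d>35)*255).astype(np.uint8)
n,l,st,c=cv2.connectedComponentsWithStats(m); print(st[1:][st[1:,4]>15].tolist())
from bench import ticket,robot
print(robot.get_obs()["time"],ticket.close_job())
```

```text
[[0, 0, 82, 109, 2751], [74, 0, 267, 148, 16195], [116, 76, 7, 5, 21], [0, 107, 82, 128, 6522], [0, 129, 5, 12, 39], [172, 161, 24, 31, 546], [279, 175, 24, 35, 634], [262, 205, 17, 15, 136], [99, 259, 33, 39, 835], [0, 260, 54, 80, 2678], [111, 296, 7, 19, 75], [79, 313, 31, 10, 132], [62, 317, 52, 25, 318], [0, 342, 3, 6, 16], [81, 363, 11, 8, 56]]
the job is handed in; nothing more can be done
14.8833 None
```

The fresh blue/white cartridge is fitted and locked in the socket, and the job was handed in at 14.9 s of the 69 s allowed.

**What I did:** I gripped the cartridge by its wing and found the collar's slots with the wrist camera, at about 0.13 rad. The lugs went in on the first try. I pressed down against the spring to the hard stop, which put the real mouth about 2 mm above nominal. Then I twisted clockwise to the stop, eased off the torque and let the spring lift it into the pockets before releasing. The highest readings I saw were about 17 N vertical and 0.75 N m.

**Last checks:**
- **Locked height:** the cartridge rose about 5 mm from the hard stop, to about 27.3 mm below the mouth. The nominal locked depth is 27.5 mm.
- **Twist:** after release the wing measured about 1.41 rad from the slots, slightly past the nominal 1.37 and within the slot play and camera error.
- **At the stop:** in the last turn increment the tool moved 0.034 rad but the cartridge only 0.009, so further turning only slipped in the grip.
- **Bystanders:** comparing scene pictures from before and after showed changes only at the arm, its shadow, the cartridge's old place and the socket.

**What disagreed or went unchecked:**
- **Tick against green mark:** the flange tick reads about 0.05 rad clockwise of the green mark.
- **Side force:** a sideways force of about 5 N stayed on the cartridge while it was pressed down, which I could not trim out.
- **Valve:** I did not see the valve itself; that it is fully open is inferred from the turn angle and the stop.

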